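# Put the returned bolt back in its parts drawer

### The job

The customer is taking the longer of the two hex bolts. Put the shorter one back in the small-parts cabinet: into the right-hand drawer of its top row, which somebody left ajar, and shut that drawer fully home with the bolt lying inside. Leave the longer bolt lying where it is and the brass fitting standing, and keep the top row's middle drawer shut.

Things in the scene. Friction and masses are not known exactly. Their poses are not given: they have to be found in the camera images.
- bolt_short: The shorter hex bolt, bright steel, 60 mm long, lying on its side on the counter, about 0.1 kg. Origin: centre of the head's flat end face; its z axis runs along the bolt: head (28 mm across corners) z = 0 to 10 mm, shank (16 mm in diameter) z = 10 to 60 mm. Lying, it rests on the head's rim and the shank's end, sloping by 0.12 rad.
- bolt_short_shank (a point): Middle of the short bolt's shank, on its axis, 35 mm from the head's end face; about 12 mm above the counter at the start. Axes as bolt_short.
- bolt_long: The longer hex bolt, the same but 70 mm long overall (shank z = 10 to 70 mm), also lying on its side. Origin: centre of the head's end face, z axis to the shank's end. Stays where it is.
- fitting: Brass air coupling, 26 x 22 x 50 mm, standing upright on its hex among the bolts. Origin: centre of its underside, z up. Stays standing.
- cab: Small-parts cabinet, white, nine clear drawers in three rows, the top right one 85 mm right of the middle, fixed, 159 x 258 x 219 mm. Origin: centre of its underside; x points to its rear, y to the left as you face it. The case's front edge lies at x = -71 mm, its top at z = 192 mm (top plate 3 mm thick); a carrying handle on top (x = -1 to 9 mm, y within 55 mm) reaches z = 219 mm.
- cab_drawer_8 (a joint): How far the right-hand drawer of the top row (as you face the cabinet) is pulled out: 0 shut, 0.06 m fully out at its stop; it slides with little friction along the cabinet's -x axis.
- cab_drawer_7 (a joint): The same for the middle drawer of the top row; shut at the start.
- drawer_floor (a point): Centre of the inner floor of the right-hand top drawer, 132 mm above the counter; moves with the drawer; axes as cab. Inside, the drawer is 136 mm long (x) and 76 mm wide (y), side walls 46 mm high. The case covers all but what is pulled out: fully out, the opening from above is 56 mm (x) by 76 mm (y). Things over 56 mm high do not go in under the case.
- drawer_lip (a point): Centre of the right-hand top drawer's pull lip, a small block on the outside of its front, 26 mm wide (y), 9 mm high and standing 10 mm out of the front; moves with the drawer; axes as cab; 143.5 mm above the counter.
- drawer_front (a point): Middle of the top edge of that drawer's front wall, on its outer face, 186 mm above the counter; moves with the drawer; axes as cab. The wall is 2 mm thick and 80 mm wide and reaches down to the drawer's floor; shut, its outer face lies 2 mm behind the case's front edge.

How it is judged:
At the end, for the whole second after the job is handed in: The right-hand top drawer is shut to within 3 mm with the short bolt lying inside on its floor (shank middle under 25 mm above it, bolt within 20 degrees of level); the middle one is shut to within 4 mm; the fitting stands upright; the long bolt lies within 30 mm of where it was (value of joint cab_drawer_8 below 0.003 m and value of joint cab_drawer_7 below 0.004 m and x of bolt_short_shank in the frame of drawer_floor between -0.068 and 0.068 m and y of bolt_short_shank in the frame of drawer_floor between -0.038 and 0.038 m and z of bolt_short_shank in the frame of drawer_floor between 0 and 0.025 m and angle between bolt_short's own z axis and vertical above 1.2 rad and angle between fitting's own z axis and vertical below 0.2 rad and distance of bolt_long from where it was at the start of the episode below 0.03 m); the robot touches nothing.
It fails at once if the brass fitting is knocked over (angle between fitting's own z axis and vertical above 0.6 rad).
It fails at once if the long bolt is moved by more than 50 mm (distance of bolt_long from where it was at the start of the episode above 0.05 m).
It also fails if it takes over 58 s, if anything falls off the work surface, if the arm or the gripper's body presses on something with over 40 N, if the wrist force passes 120 N, or if a joint passes its speed limit or range.

### The arm

A 6-joint arm with a two-finger parallel gripper is mounted at the origin on a cart in front of the work surface, level with it; the furniture and walls round the work are solid. World frame = base frame: x ahead of the robot, y to its left, z up, the work surface at z = 0. Lengths are in m, angles in rad, forces in N, time in s.
With the tool pointing down it reaches from about 0.25 to 0.85 m from the base axis. Payload 12.5 kg.
Tool frame: the origin (TCP) lies on the mounting face of the last link; the fingertips stand 186 mm ahead of it and the grasp point (between the pads) lies 167 mm ahead of it; z points along the fingers, y is the line along which they close (so a half turn about z gives the same grasp; the last joint's range is limited). The gripper opens to 93 mm and grips with 3 to 60 N. Pads are 15 mm wide; open, the fingers measure 128 mm over their backs; the gripper's body (75 mm by 188 mm) begins 65 mm behind the grasp point.
Start: joints at [-1.21, 0.351, 1.652, -0, 1.139, -0.085], TCP at [0.237, -0.496, 0.405] pointing down, gripper open.
Joint ranges: [-2.75, 2.75], [-0.79, 2.1], [0.01, 2.65], [-1.57, 4.71], [0.07, 3.14], [-2.87, 2.87]. Speed limits (rad/s): [2.22, 2.22, 2.79, 3.14, 3.14, 3.14].

### API

Orientations are given as a unit quaternion [w, x, y, z].
In Python, from rig import sense, read_camera, finish_job gives the robot as it stands.
- The arm moves only by the tool arm_command, never from a script. Its argument "commands" is a list of rows, each a list of 3 entries, a list of its own where there are three numbers: the shift along the tool's x, y, z in cm, then the turn about the tool's z in degrees, then the finger opening in cm, from 0 to 9.3. A call has 1 to 12 rows; each row shifts and turns the commanded pose from where the row before left it, along the tool's axes as they then stand; what a row does not reach is not made up. A row lasts 1/8 s, in which the tool goes at most 62.5 mm and 10.7 degrees, less where a joint would pass 70% of its speed; a pose out of reach is approached as far as the arm can. A call with a gripper value outside its range is refused whole. The fingers move at their own pace and stop on an object; "squeeze" is the grip in N (left out, the last holds). Time passes only in rows, so rows that do not move let the fingers close. It gives the time, the measured TCP pose, the force, the opening and the grip force at its end, in the units of the state.
- sense(): the state, without advancing time (a new reading comes with each control period).
- read_camera(name): name is "side" or "top"; returns a dict with "image" (420x560x3 uint8, blue, green, red), "z_map" (420x560 float32, m along the optical axis (not along the pixel's ray), 0 where there is no reading), "camera_matrix" (3x3 intrinsics, pixels), "R" (3x3) and "t" (3): a world point X has camera coordinates R X + t. Camera axes: x right, y down, z forward; pixel columns grow to the right and rows downward; lengths in m; the calibration is good to about 2 mm. A picture is of the moment at which its call begins.
- finish_job(): hands the job in; it is judged then, once.
The state is a dict: "clock": time; "joint_pos": joint angles; "joint_vel": joint speeds; "tau": joint torques, N m; "tool_pos": TCP position; "tool_rot": TCP orientation; "ft_force": force on the tool from outside, world axes, zero at the start; "wrist_torque": the same for the moment, N m; "opening": finger opening in m; "finger_force": force on a finger pad.
Only numpy, scipy, OpenCV 4.12 (cv2) and the standard library are available. Lean on these libraries where they do the work, as an engineer would, in place of code of your own. Each camera call takes 0.05 s, during which the arm holds its last target. There are 200 camera calls.

## Working session

There is one attempt and no reset: what is moved stays moved. The work goes in short steps, Python scripts to look and compute and a tool call to move; the robot and the scene stay as the last step left them, time stands still between calls to the robot, and variables do not carry over. Pictures are saved under pics/ and viewed, at most 10 in all, crops included, and the job is handed in when it is done.

Besides the shell and the picture viewer there is one more tool, called after "Request:" as name(argument=value, ...), one argument or row to a line, values as JSON. arm_command: Moves the arm, as the interface text tells. Its arguments: {"type":"object","properties":{"commands":{"type":"array"},"squeeze":{"type":"number"}},"required":["commands"]}

```bash
mkdir -p pics; cat > h.py <<'E'
import numpy as np, cv2
from rig import sense, read_camera, finish_job
def snap(n,f):
    c=read_camera(n); np.savez(f'{f}.npz',**c); cv2.imwrite(f'pics/{f}.png',c['image']); return c
def pt(c,u,v,z=None):
    K,R,t=c['camera_matrix'],c['R'],c['t']
    r=np.linalg.inv(K)@[u,v,1]
    if z is None: return R.T@(r*c['z_map'][int(round(v)),int(round(u))]-t)
    C=-R.T@t; d=R.T@r; return C+d*(z-C[2])/d[2]
E
python3 - <<'E'
from h import *
for n in('side','top'):
    c=snap(n,n+'1'); print(n,-c['R'].T@c['t'],c['R'][2])
s=sense();print(s['clock'],s['tool_pos'],s['tool_rot'],s['opening'],s['ft_force'])
E
```

```text
side [ 0.4271207  -0.73895505  0.73470653] [ 0.17368604  0.76633616 -0.61851601]
top [ 0.48132473 -0.00984116  0.99364805] [ 0.10646692 -0.01748049 -0.99416258]
0.1 [ 0.23714335 -0.49612523  0.40425784] [-5.09800458e-04  9.75254710e-01  2.21083658e-01 -8.03470951e-05] 0.09296292479111831 [-0.28863359 -0.80605337  0.20393748]
```

View pics/top1.png

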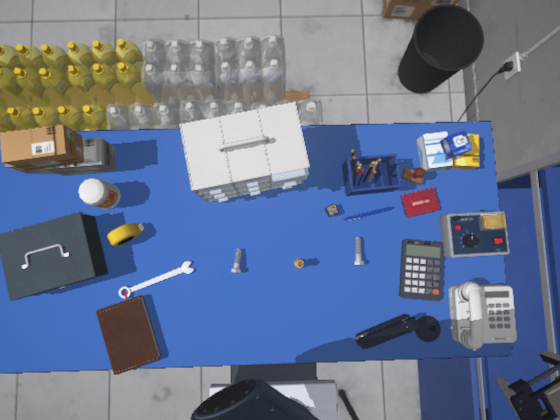

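View pics/side1.png

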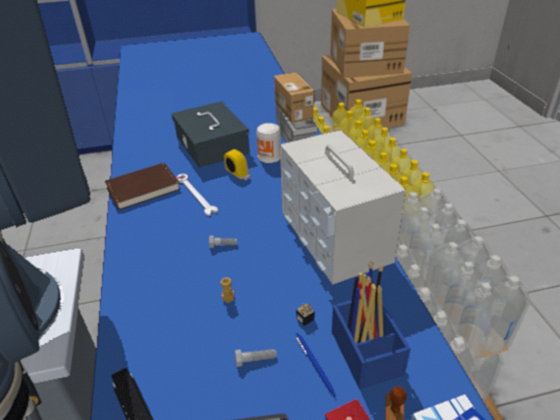

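The top view shows the cabinet at about (245,150), with bolts at (237,260) and (359,250) and the fitting at (299,264). I'll enlarge these next.

```bash
python3 - <<'E'
import cv2,numpy as np
im=cv2.imread('pics/top1.png')
a=cv2.resize(im[235:285,215:265],(400,400),interpolation=cv2.INTER_CUBIC)
b=cv2.resize(im[225:275,335:385],(400,400),interpolation=cv2.INTER_CUBIC)
cv2.imwrite('pics/bolts.png',np.hstack([a,b]))
cv2.imwrite('pics/cab.png',cv2.resize(im[95:210,170:320],(780,598),interpolation=cv2.INTER_CUBIC))
s=cv2.imread('pics/side1.png')
cv2.imwrite('pics/cabs.png',cv2.resize(s[125:285,260:420],(600,600),interpolation=cv2.INTER_CUBIC))
from h import *
for f in('top1','side1'):
    c=np.load(f+'.npz')
    K,R,t=c['camera_matrix'],c['R'],c['t']
    v,u=np.mgrid[:420,:560];Z=c['z_map'];P=(np.stack([(u-K[0,2])/K[0,0]*Z,(v-K[1,2])/K[1,1]*Z,Z],-1)-t)@R
    P[Z==0]=np.nan
    np.save(f+'P.npy',P)
    g=c['image'].astype(int); nb=(g[...,0]-g[...,2]<45)  # not blue
    m=nb&(abs(P[...,2]-.012)<.025)&(P[...,0]>.3)&(P[...,0]<.5)&(abs(P[...,1])<.3)
    n,l,s,ce=cv2.connectedComponentsWithStats(m.astype(np.uint8))
    for i in range(1,n):
        if s[i,4]<60: continue
        p=P[l==i]; xy=p[:,:2]; w,V=np.linalg.eigh(np.cov(xy.T)); d=V[:,1]; q=(xy-xy.mean(0))@d
        print(f,s[i],p.mean(0).round(4),d.round(3),np.ptp(q).round(4),p[:,2].max().round(3))
E
```

```text
top1 [354 243  10  22 140] [ 0.468  -0.2285  0.0188] [-0.998  0.062] 0.0543 0.028
top1 [232 249  10  24 146] [0.4602 0.0809 0.0182] [-0.99   0.143] 0.0588 0.03
top1 [152 261  42  23 289] [0.4374 0.2424 0.006 ] [-0.347  0.938] 0.1103 0.014
side1 [192 191  26  25 218] [0.4367 0.2382 0.0042] [-0.348  0.937] 0.1119 0.01
side1 [209 236  28  12 194] [0.4573 0.0767 0.0148] [-0.993  0.118] 0.0617 0.027
side1 [221 286  13  17 163] [ 0.4491 -0.0825  0.0147] [-0.791  0.612] 0.0371 0.037
side1 [235 350  35  17 363] [ 0.4673 -0.2333  0.0157] [-1.     0.009] 0.0583 0.029
```

View pics/bolts.png

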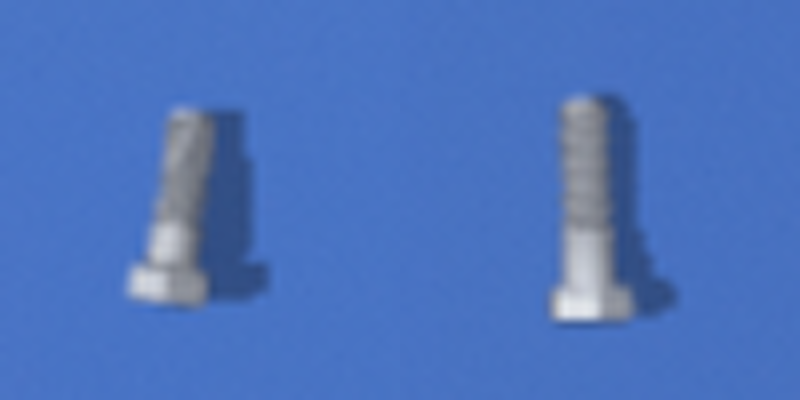

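View pics/cab.png

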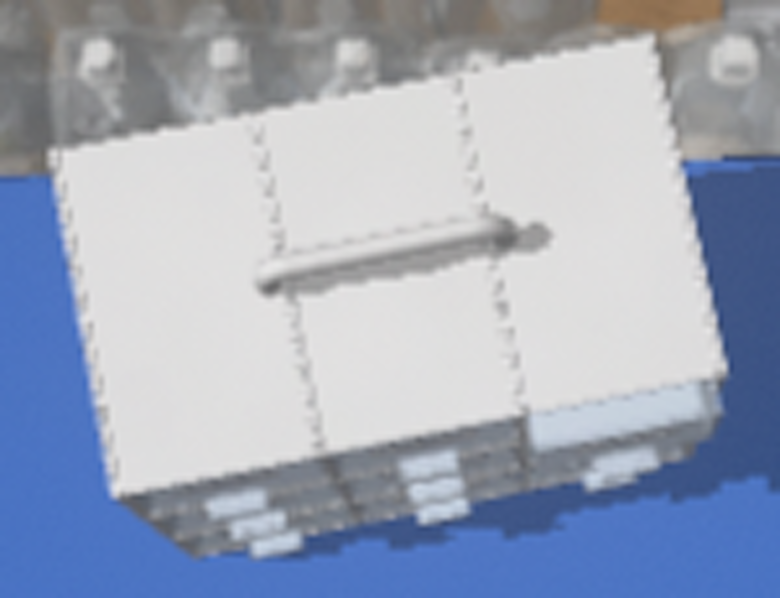

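View pics/cabs.png

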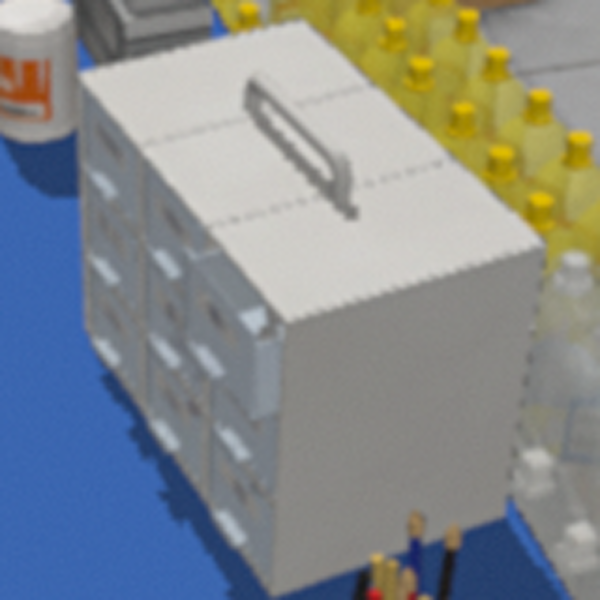

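The left bolt, image length about 24 px against 28 px for the right, is the short one. Both heads point to the robot. The right top drawer is out about 7 px. Next I'll get the cabinet's pose and the drawer opening.

```bash
cat >> h.py <<'E'
from scipy.spatial.transform import Rotation as Ro
def go(target,yaw=None,grasp=True):
    """cm shifts in tool axes after turning to yaw; target = grasp point"""
    s=sense(); q=s['tool_rot']; R=Ro.from_quat([q[1],q[2],q[3],q[0]]).as_matrix()
    y0=np.degrees(np.arctan2(R[1,0],R[0,0])); yw=y0 if yaw is None else yaw
    a=np.radians(yw); T=np.array([[np.cos(a),np.sin(a),0],[np.sin(a),-np.cos(a),0],[0,0,-1]])
    g=s['tool_pos']+[0,0,-.167]
    print('t',s['clock'],'grasp',g.round(4),'yaw',y0.round(2),'turn',round(y0-yw,2),'shift cm',(T.T@(np.array(target)-g)*100).round(2),'op',round(s['opening'],4),'F',s['ft_force'].round(1))
E
python3 - <<'E'
from h import *
c=np.load('top1.npz')
f=lambda x,y,z:pt(c,170+x/5.2-.4,95+y/5.2-.4,z)
FL,FR,BR,BL=[f(*p,.192) for p in((115,495),(725,378),(655,38),(50,150))]
print(FL,FR,BR,BL)
print([np.degrees(np.arctan2(*(d[1::-1]))).round(2) for d in (BR-FR,BL-FL)], [np.degrees(np.arctan2(*(d[1::-1]))).round(2)-90 for d in(FL-FR,BL-BR)],np.linalg.norm(FL-FR),np.linalg.norm(BR-FR))
# depth based top plate fit
P=np.concatenate([np.load(k+'P.npy').reshape(-1,3) for k in('top1','side1')])
for k in('top1','side1'):
    P=np.load(k+'P.npy').reshape(-1,3)
    m=(abs(P[:,2]-.191)<.006)&(abs(P[:,1]-.06)<.25)&(P[:,0]>.45)&(P[:,0]<.85)
    r=cv2.minAreaRect(P[m,:2].astype(np.float32)*1000);print(k,m.sum(),P[m,2].mean(),r)
for p in((530,450),(705,412)): print('front',f(*p,.186))
for p in((585,475),(660,455),(590,488)): print('lip',f(*p,.148))
E
```

```text
[0.61791248 0.15856538 0.192     ] [ 0.66020887 -0.0932069   0.192     ] [ 0.80683127 -0.06918174  0.192     ] [0.76423147 0.184872   0.192     ]
[np.float64(9.31), np.float64(10.19)] [np.float64(9.540000000000006), np.float64(9.519999999999996)] 0.2553003375735448 0.14857771554064747
top1 7807 0.19214336981969787 ((705.36376953125, 43.76361846923828), (164.92340087890625, 258.2952575683594), 10.099226951599121)
side1 5199 0.1906681185621621 ((705.8436889648438, 43.31697082519531), (165.87460327148438, 261.3172912597656), 9.88049030303955)
front [ 0.63324815 -0.01174206  0.186     ]
front [ 0.64736453 -0.08495712  0.186     ]
lip [ 0.62877225 -0.03537794  0.148     ]
lip [ 0.63670686 -0.06822706  0.148     ]
lip [ 0.62300897 -0.03737293  0.148     ]
```

```bash
cat >> h.py <<'E'
YAW=9.75; O=np.array([.708,.0446,0]); A=np.radians(YAW)
CR=np.array([[np.cos(A),-np.sin(A),0],[np.sin(A),np.cos(A),0],[0,0,1]])
tocab=lambda p:(np.asarray(p)-O)@CR
tow=lambda p:CR@np.array(p)+O
def lip(P):
    q=tocab(P.reshape(-1,3))
    q=q[(q[:,1]<-.04)&(q[:,1]>-.13)&(q[:,0]<-.07)&(q[:,0]>-.17)]
    l=q[(q[:,2]>.136)&(q[:,2]<.152)]
    for lo in np.arange(.13,.19,.006):
        k=q[(q[:,2]>=lo)&(q[:,2]<lo+.006)]
        if len(k):print(round(lo,3),len(k),'x',np.percentile(k[:,0],[2,20,50,80]).round(4))
    k=l[l[:,0]<np.percentile(l[:,0],2)+.007]; print('lip y',k[:,1].min(),k[:,1].max(),len(k))
E
python3 - <<'E'
from h import *
for k in('top1','side1'): print(k);lip(np.load(k+'P.npy'))
go(tow([-.115,-.085,.1435]),YAW)
E
```

```text
top1
0.13 51 x [-0.0845 -0.0829 -0.0717 -0.0707]
0.136 38 x [-0.095  -0.0893 -0.0864 -0.0844]
0.142 41 x [-0.095  -0.0937 -0.0875 -0.0841]
0.148 20 x [-0.0949 -0.0866 -0.0846 -0.0841]
0.154 16 x [-0.0847 -0.0845 -0.0842 -0.0743]
0.16 19 x [-0.0851 -0.0849 -0.0846 -0.0841]
0.166 22 x [-0.0852 -0.0849 -0.0846 -0.0829]
0.172 29 x [-0.0851 -0.0848 -0.0844 -0.0775]
0.178 26 x [-0.0849 -0.0845 -0.0842 -0.0824]
0.184 30 x [-0.0847 -0.0844 -0.0838 -0.0832]
lip y -0.09835826448989338 -0.073912446944351 35
side1
0.13 43 x [-0.0849 -0.0843 -0.0837 -0.0785]
0.136 87 x [-0.0952 -0.0881 -0.0843 -0.0831]
0.142 88 x [-0.0953 -0.0936 -0.0841 -0.083 ]
0.148 67 x [-0.0851 -0.0841 -0.0837 -0.0784]
0.154 59 x [-0.0851 -0.0847 -0.0841 -0.082 ]
0.16 61 x [-0.0856 -0.0847 -0.084  -0.0792]
0.166 74 x [-0.0856 -0.085  -0.0841 -0.0799]
0.172 82 x [-0.0853 -0.0845 -0.0836 -0.0754]
0.178 65 x [-0.0852 -0.0846 -0.0838 -0.0832]
0.184 22 x [-0.0851 -0.0843 -0.0835 -0.0824]
lip y -0.09943386090430026 -0.07281829766011862 40
t 0.1 grasp [ 0.2371 -0.4961  0.2373] yaw 25.55 turn 15.8 shift cm [ 44.06 -36.82   9.38] op 0.093 F [-0.3 -0.8  0.2]
```

Request:
arm_command(
  commands=[
    [[0,0,0],8,6],
    [[0,0,0],7.8,6],
    [[4,-3,0],0,6],
    [[4,-3,0],0,6],
    [[4,-3,0],0,6],
    [[4,-3,0],0,6],
    [[4,-4,0],0,6],
    [[4,-4,0],0,6],
    [[4,-4,0],0,6],
    [[4,-4,0],0,6],
    [[4,-4,0],0,6],
    [[4,-4,0],0,6],
  ],
)

```text
clock: 1.6
tool_pos: [0.5713, -0.072, 0.4045]
tool_rot: [-0.0, 0.996, 0.085, -0.0]
ft_force: [0.3, -0.7, -0.3]
opening: 0.0598
finger_force: 0.0
```

```bash
python3 -c "
from h import *
go(tow([-.115,-.086,.1435]),YAW)"
```

```text
t 1.6 grasp [ 0.5713 -0.072   0.2375] yaw 9.75 turn -0.0 shift cm [ 3.95 -0.58  9.4 ] op 0.0598 F [ 0.3 -0.7 -0.3]
```

Request:
arm_command(
  commands=[
    [[3,-0.6,0],0,6],
    [[0,0,4],0,6],
    [[0,0,4],0,6],
    [[0,0,1.4],0,6],
    [[0,0,0],0,6],
  ],
)

```text
clock: 2.22
tool_pos: [0.5991, -0.0628, 0.3106]
tool_rot: [-0.0, 0.996, 0.085, -0.0]
ft_force: [-0.1, -0.9, 0.4]
opening: 0.0599
finger_force: 0.0
```

```bash
python3 -c "
from h import *
go(tow([-.0938,-.086,.1435]),YAW)"
```

```text
t 2.225 grasp [ 0.5991 -0.0628  0.1436] yaw 9.74 turn -0.01 shift cm [ 3.17 -0.14  0.01] op 0.0599 F [-0.1 -0.9  0.4]
```

Request:
arm_command(
  commands=[
    [[1.5,-0.1,0],0,6],
    [[1.2,0,0],0,6],
    [[0.4,0,0],0,6],
    [[0,0,0],0,6],
    [[0,0,0],0,2],
    [[0,0,0],0,2],
    [[0,0,0],0,2],
    [[0,0,0],0,2],
    [[0,0,0],0,2],
  ],
  squeeze=25,
)

```text
clock: 3.35
tool_pos: [0.6292, -0.0556, 0.3107]
tool_rot: [-0.001, 0.996, 0.085, -0.0]
ft_force: [-1.9, 6.9, 1.4]
opening: 0.0251
finger_force: 25.0
```

```bash
python3 -c "
from h import *
go(tow([-.0938,-.086,.1435]),YAW)"
```

```text
t 3.35 grasp [ 0.6292 -0.0556  0.1437] yaw 9.74 turn -0.01 shift cm [0.08 0.05 0.02] op 0.0251 F [-1.9  6.9  1.4]
```

Request:
arm_command(
  commands=[
    [[-0.5,0,0],0,2],
    [[-0.8,0,0],0,2],
    [[-0.8,0,0],0,2],
    [[-0.8,0,0],0,2],
    [[-0.8,0,0],0,2],
    [[-0.5,0,0],0,2],
    [[-0.2,0,0],0,2],
    [[0,0,0],0,2],
  ],
)

```text
clock: 4.35
tool_pos: [0.586, -0.0632, 0.3107]
tool_rot: [-0.001, 0.996, 0.085, 0.0]
ft_force: [0.0, 7.0, -0.6]
opening: 0.0252
finger_force: 25.0
```

```bash
python3 -c "
from h import *
go(tow([-.1380,-.086,.1435]),YAW)
for n in('top','side'):
  c=snap(n,n+'2');K,R,t=c['camera_matrix'],c['R'],c['t']
  v,u=np.mgrid[:420,:560];Z=c['z_map'];P=(np.stack([(u-K[0,2])/K[0,0]*Z,(v-K[1,2])/K[1,1]*Z,Z],-1)-t)@R
  lip(P)
"
```

```text
t 4.35 grasp [ 0.586  -0.0632  0.1437] yaw 9.73 turn -0.02 shift cm [0.05 0.04 0.02] op 0.0252 F [ 0.   7.  -0.6]Traceback (most recent call last):
  File "<string>", line 7, in <module>
    lip(P)
    ~~~^^^
  File "h.py", line 29, in lip
    k=l[l[:,0]<np.percentile(l[:,0],2)+.007]; print('lip y',k[:,1].min(),k[:,1].max(),len(k))
               ~~~~~~~~~~~~~^^^^^^^^^^
    return _quantile_unchecked(
        a, q, axis, out, overwrite_input, method, keepdims, weights)
    return _ureduce(a,
                    func=_quantile_ureduce_func,
    ...<5 lines>...
                    overwrite_input=overwrite_input,
                    method=method)
    r = func(a, **kwargs)
    result = _quantile(arr,
                       quantiles=q,
    ...<2 lines>...
                       out=out,
                       weights=wgt)
    slices_having_nans = np.isnan(arr[-1, ...])
                                  ~~~^^^^^^^^^
IndexError: index -1 is out of bounds for axis 0 with size 0
```

Request:
arm_command(
  commands=[
    [[0,0,0],0,5],
    [[0,0,0],0,6],
    [[0,0,0],0,6],
    [[-1.2,0,0],0,6],
    [[-2,0,-1],0,6],
    [[0,0,-5],0,7],
    [[0,0,-4],0,7],
    [[0,0,0],0,7],
  ],
)

```text
clock: 5.4
tool_pos: [0.5542, -0.0696, 0.4136]
tool_rot: [0.001, 0.996, 0.085, 0.003]
ft_force: [-1.2, -0.2, -0.4]
opening: 0.0699
finger_force: 0.0
```

```bash
python3 -c "
from h import *
c=np.load('top1.npz')
h=pt(c,235.35,271.3,.014);p=pt(c,238.2,248.6,.014);print('h,p',h,p,np.linalg.norm(h-p))
P=np.load('side1P.npy');print(P[240:245:2,211:238:4].round(3))
for n in('top','side'):
  c=snap(n,n+'3');K,R,t=c['camera_matrix'],c['R'],c['t']
  v,u=np.mgrid[:420,:560];Z=c['z_map'];P=(np.stack([(u-K[0,2])/K[0,0]*Z,(v-K[1,2])/K[1,1]*Z,Z],-1)-t)@R
  try: lip(P)
  except Exception as e: print(n,e)
d=p-h; y=np.degrees(np.arctan2(d[1],d[0]));print(y)
go(h+d/np.linalg.norm(d)*.027+[0,0,.06],y)
"
```

```text
h,p [0.43522058 0.08625234 0.014     ] [0.49253282 0.07798259 0.014     ] 0.05790579744975363
[[[0.436 0.079 0.022]
  [0.445 0.08  0.019]
  [0.453 0.078 0.019]
  [0.462 0.076 0.018]
  [0.471 0.08  0.013]
  [0.48  0.078 0.013]
  [0.488 0.073 0.015]]

 [[0.435 0.073 0.021]
  [0.444 0.077 0.016]
  [0.453 0.076 0.015]
  [0.462 0.077 0.012]
  [0.47  0.074 0.012]
  [0.479 0.075 0.01 ]
  [0.488 0.072 0.01 ]]

 [[0.435 0.073 0.016]
  [0.443 0.075 0.012]
  [0.452 0.075 0.01 ]
  [0.461 0.075 0.008]
  [0.47  0.074 0.007]
  [0.478 0.069 0.009]
  [0.487 0.068 0.008]]]
0.13 12 x [-0.0895 -0.0837 -0.0797 -0.0735]
0.142 2 x [-0.0925 -0.0921 -0.0914 -0.0907]
lip y -0.07487691914207076 -0.07440272639897742 2
0.13 179 x [-0.1281 -0.1176 -0.0936 -0.0779]
0.136 203 x [-0.1385 -0.1285 -0.1024 -0.0842]
0.142 192 x [-0.1385 -0.1279 -0.1047 -0.0843]
0.148 155 x [-0.1284 -0.1275 -0.1009 -0.0829]
0.154 157 x [-0.1284 -0.1274 -0.1037 -0.0844]
0.16 156 x [-0.1289 -0.1275 -0.104  -0.0831]
0.166 172 x [-0.1288 -0.1276 -0.106  -0.0851]
0.172 188 x [-0.1289 -0.1274 -0.1055 -0.0833]
0.178 58 x [-0.1285 -0.128  -0.1275 -0.1266]
0.184 25 x [-0.1286 -0.128  -0.1274 -0.1266]
lip y -0.09940180286873568 -0.07208143805167863 46
-8.210703125018856
t 5.5 grasp [ 0.5539 -0.0695  0.2432] yaw 9.73 turn 17.94 shift cm [-11.27 -13.72  16.92] op 0.0699 F [ 0.1  0.5 -0.8]
```

Request:
arm_command(
  commands=[
    [[0,0,0],9,6],
    [[0,0,0],9,6],
    [[-3,-3.5,0],0,6],
    [[-3,-3.5,0],0,6],
    [[-3,-3.5,0],0,6],
    [[-2.3,-3.2,0],0,6],
    [[0,0,5],0,6],
    [[0,0,5],0,6],
    [[0,0,5],0,6],
    [[0,0,2],0,6],
    [[0,0,0],0,6],
  ],
)

```text
clock: 6.88
tool_pos: [0.4613, 0.0823, 0.2387]
tool_rot: [0.0, 0.997, -0.072, -0.003]
ft_force: [-0.5, -0.2, -0.3]
opening: 0.0605
finger_force: 0.0
```

```bash
python3 -c "
from h import *
go([.4617,.0822,.021],-8)
c=snap('side','s4'); cv2.imwrite('pics/s4c.png',cv2.resize(c['image'][150:320,140:340],(800,680))[:600])
"
```

```text
t 6.875 grasp [0.4613 0.0823 0.0717] yaw -8.26 turn -0.26 shift cm [0.04 0.   5.07] op 0.0605 F [-0.5 -0.2 -0.3]
```

View pics/s4c.png

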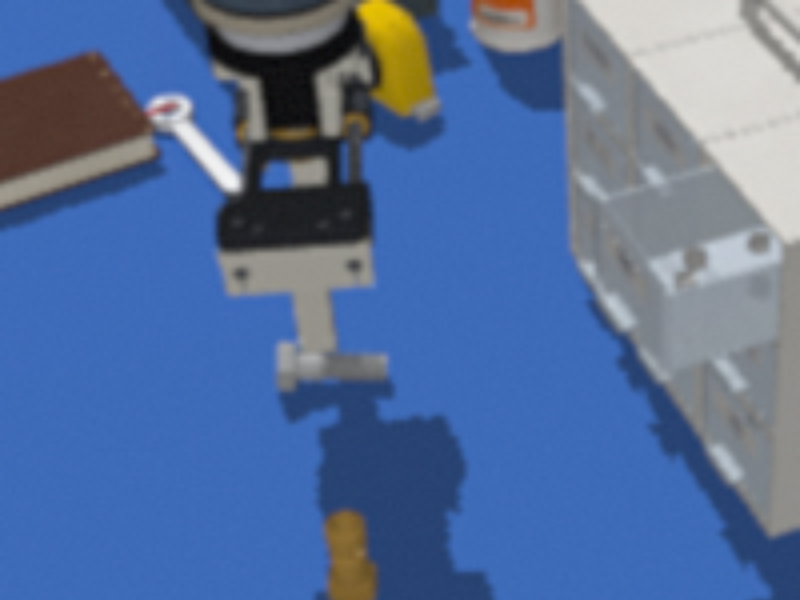

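The image shows the gripper straddling the short bolt's shank, with the head at crop (287,367), and the drawer pulled out at right. I'm going down and gripping.

Request:
arm_command(
  commands=[
    [[0,0,3],0,6],
    [[0,0,2],0,6],
    [[0,0,0],0,6],
    [[0,0,0],0,0.8],
    [[0,0,0],0,0.8],
    [[0,0,0],0,0.8],
    [[0,0,0],0,0.8],
    [[0,0,0],0,0.8],
    [[0,0,0],0,0.8],
    [[0,0,0],0,0.8],
  ],
  squeeze=30,
)

```text
clock: 8.18
tool_pos: [0.4624, 0.0825, 0.1908]
tool_rot: [0.0, 0.997, -0.072, 0.0]
ft_force: [-0.3, 0.3, 1.8]
opening: 0.0151
finger_force: 30.0
```

Request:
arm_command(
  commands=[
    [[0,0,-3],0,0.8],
    [[0,0,-5],0,0.8],
    [[0,0,-6],-10,0.8],
    [[0,0,-6],-10,0.8],
    [[0,0,-3],-10,0.8],
    [[0,0,0],-10,0.8],
    [[0,0,0],-10,0.8],
    [[0,0,0],-10,0.8],
    [[0,0,0],-10,0.8],
    [[0,0,0],-10,0.8],
    [[0,0,0],-10,0.8],
    [[0,0,0],-10,0.8],
  ],
)

```text
clock: 9.68
tool_pos: [0.4622, 0.0825, 0.4205]
tool_rot: [-0.0, 0.694, 0.72, -0.0]
ft_force: [-0.0, -0.2, -0.5]
opening: 0.0152
finger_force: 30.0
```

```bash
python3 -c "
from h import *
go(tow([-.0985,-.088,.24]),99.75)"
```

```text
t 9.675 grasp [0.4622 0.0825 0.2535] yaw 92.07 turn -7.68 shift cm [-16.69  13.73   1.35] op 0.0152 F [-0.  -0.2 -0.5]
```

Request:
arm_command(
  commands=[
    [[0,0,0],-7.7,0.8],
    [[-4.2,3.4,0],0,0.8],
    [[-4.2,3.4,0],0,0.8],
    [[-4.2,3.4,0],0,0.8],
    [[-4.1,3.5,0],0,0.8],
    [[0,0,1.4],0,0.8],
    [[0,0,0],0,0.8],
  ],
)

```text
clock: 10.55
tool_pos: [0.6243, -0.0595, 0.4049]
tool_rot: [-0.002, 0.647, 0.763, -0.001]
ft_force: [-0.8, 0.5, -0.8]
opening: 0.0152
finger_force: 30.0
```

```bash
python3 -c "
from h import *
go(tow([-.0985,-.088,.215]),99.75)
c=snap('side','s5'); cv2.imwrite('pics/s5c.png',cv2.resize(c['image'][120:270,240:440],(800,600)))
"
```

```text
t 10.55 grasp [ 0.6243 -0.0595  0.2379] yaw 99.43 turn -0.32 shift cm [0.05 0.16 2.29] op 0.0152 F [-0.8  0.5 -0.8]
```

View pics/s5c.png

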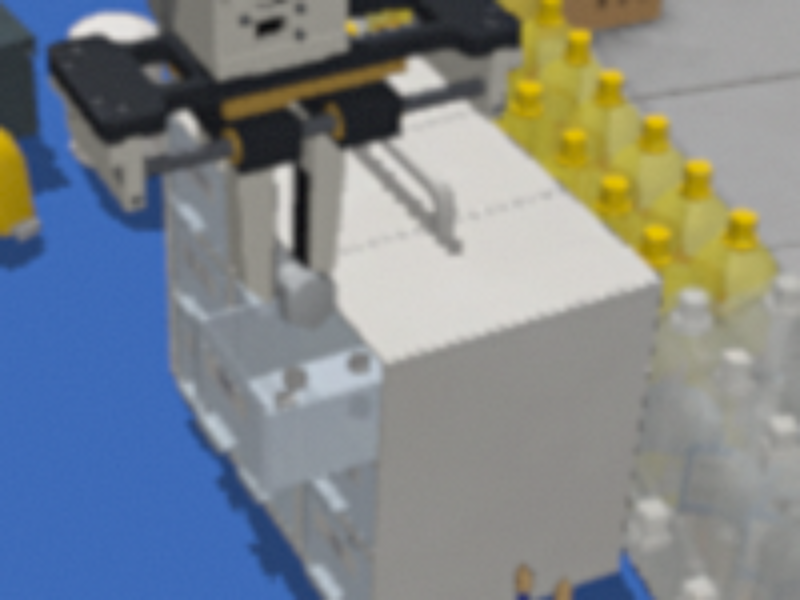

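The image shows the bolt held across the drawer opening, with the head at crop (305,290) and the fingers slim enough to go in. I'll lower it gently.

Request:
arm_command(
  commands=[
    [[0,0.15,1],-0.3,0.8],
    [[0,0,1.3],0,0.8],
    [[0,0,0.7],0,0.8],
    [[0,0,0.7],0,0.8],
    [[0,0,0.5],0,0.8],
    [[0,0,0],0,0.8],
  ],
)

```text
clock: 11.35
tool_pos: [0.6264, -0.0596, 0.3644]
tool_rot: [-0.0, 0.645, 0.765, -0.0]
ft_force: [0.1, 0.3, -1.2]
opening: 0.015
finger_force: 30.0
```

```bash
python3 -c "
from h import *
go(tow([-.0985,-.088,.172]),99.75)"
```

```text
t 11.35 grasp [ 0.6264 -0.0596  0.1974] yaw 99.74 turn -0.01 shift cm [ 0.09 -0.04  2.54] op 0.015 F [ 0.1  0.3 -1.2]
```

Request:
arm_command(
  commands=[
    [[0,0,0.7],0,0.8],
    [[0,0,0.7],0,0.8],
    [[0,0,0.7],0,0.8],
    [[0,0,0.4],0,0.8],
    [[0,0,0],0,0.8],
  ],
)

```text
clock: 11.98
tool_pos: [0.6264, -0.0596, 0.3394]
tool_rot: [-0.0, 0.645, 0.765, -0.0]
ft_force: [-0.2, -0.3, -1.1]
opening: 0.015
finger_force: 30.0
```

Request:
arm_command(
  commands=[
    [[0,0,0],0,1.8],
    [[0,0,0],0,2.1],
    [[0,0,0],0,2.1],
    [[0,0,0],0,2.1],
    [[0,0,-1],0,2.1],
    [[0,0,-2],0,2.1],
    [[0,0,-3],0,2.1],
    [[0,0,-5],0,2.1],
    [[0,0,0],0,2.1],
  ],
)

```text
clock: 13.1
tool_pos: [0.6265, -0.0596, 0.4546]
tool_rot: [0.003, 0.644, 0.765, 0.002]
ft_force: [0.0, 0.3, -0.5]
opening: 0.0212
finger_force: 0.0
```

```bash
python3 -c "
from h import *
go(tow([-.165,-.085,.25]),YAW)
c=snap('side','s6'); cv2.imwrite('pics/s6c.png',cv2.resize(c['image'][120:270,240:440],(800,600)))
"
```

```text
t 13.1 grasp [ 0.6265 -0.0596  0.2876] yaw 99.75 turn 90.0 shift cm [-6.71 -0.39  3.76] op 0.0212 F [ 0.   0.3 -0.5]
```

View pics/s6c.png

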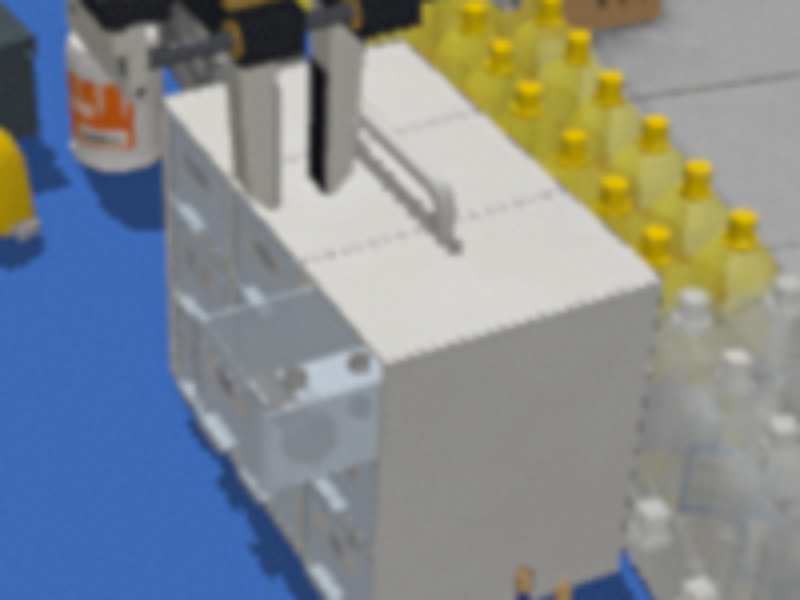

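The picture shows the drawer open with the bolt inside: its head is a grey disc at crop (305,435) seen through the side wall. Next I turn, close the fingers and get in front of the drawer.

Request:
arm_command(
  commands=[
    [[0,-3,0],10,0],
    [[0,0,0],10,0],
    [[0,0,0],10,0],
    [[0,0,0],10,0],
    [[0,0,0],10,0],
    [[0,0,0],10,0],
    [[0,0,0],10,0],
    [[0,0,0],10,0],
    [[0,0,0],10,0],
    [[-4,0,0],0,0],
    [[0,0,0],0,0],
  ],
)

```text
clock: 14.52
tool_pos: [0.5559, -0.0716, 0.449]
tool_rot: [-0.0, 0.996, 0.085, -0.001]
ft_force: [1.0, -0.7, -0.5]
opening: 0.0007
finger_force: 0.0
```

```bash
python3 -c "
from h import *
go(tow([-.165,-.086,.177]),YAW)"
```

```text
t 14.525 grasp [ 0.5559 -0.0716  0.282 ] yaw 9.71 turn -0.04 shift cm [ 0.45 -0.27 10.5 ] op 0.0007 F [ 1.  -0.7 -0.5]
```

Request:
arm_command(
  commands=[
    [[0,-0.3,4],0,0],
    [[0,0,4],0,0],
    [[0,0,2.5],0,0],
    [[1.2,0,0],0,0],
    [[1,0,0],0,0],
    [[0.6,0,0],0,0],
    [[0.3,0,0],0,0],
    [[0.3,0,0],0,0],
    [[0.4,0,0],0,0],
    [[0.4,0,0],0,0],
    [[0.5,0,0],0,0],
    [[0.5,0,0],0,0],
  ],
)

```text
clock: 16.02
tool_pos: [0.6085, -0.0596, 0.3447]
tool_rot: [-0.0, 0.996, 0.085, -0.0]
ft_force: [0.2, -0.5, 0.1]
opening: 0.0006
finger_force: 0.2
```

```bash
python3 -c "
from h import *
go(tow([-.0765,-.086,.177]),YAW)"
```

```text
t 16.025 grasp [ 0.6085 -0.0596  0.1777] yaw 9.74 turn -0.01 shift cm [3.93 0.02 0.07] op 0.0006 F [ 0.2 -0.5  0.1]
```

Request:
arm_command(
  commands=[
    [[0.5,0,0],0,0],
    [[0.5,0,0],0,0],
    [[0.5,0,0],0,0],
    [[0.5,0,0],0,0],
    [[0.5,0,0],0,0],
    [[0.4,0,0],0,0],
    [[0.3,0,0],0,0],
    [[0.2,0,0],0,0],
    [[0.1,0,0],0,0],
    [[0.1,0,0],0,0],
    [[0,0,0],0,0],
  ],
)

```text
clock: 17.4
tool_pos: [0.6436, -0.0536, 0.3448]
tool_rot: [0.0, 0.996, 0.085, 0.0]
ft_force: [-0.2, 0.5, 0.2]
opening: 0.0006
finger_force: 0.0
```

```bash
python3 -c "
from h import *
go(tow([-.0765,-.086,.177]),YAW)"
```

```text
t 17.4 grasp [ 0.6436 -0.0536  0.1778] yaw 9.74 turn -0.01 shift cm [0.36 0.01 0.08] op 0.0006 F [-0.2  0.5  0.2]
```

Pushing on in 1 mm steps until a contact force appears.

Request:
arm_command(
  commands=[
    [[0.1,0,0],0,0],
    [[0.1,0,0],0,0],
    [[0.1,0,0],0,0],
    [[0,0,0],0,0],
  ],
)

```text
clock: 17.9
tool_pos: [0.6458, -0.0532, 0.3448]
tool_rot: [-0.0, 0.996, 0.085, -0.002]
ft_force: [-11.4, -2.1, 5.8]
opening: 0.0003
finger_force: 5.6
```

Request:
arm_command(
  commands=[
    [[0.05,0,0],0,0],
    [[0.05,0,0],0,0],
    [[0,0,0],0,0],
  ],
)

```text
clock: 18.27
tool_pos: [0.6463, -0.0532, 0.3447]
tool_rot: [-0.0, 0.996, 0.085, -0.003]
ft_force: [-17.5, -2.9, 10.0]
opening: 0.0006
finger_force: 8.9
```

Request:
arm_command(
  commands=[
    [[-0.5,0,0],0,0],
    [[-3,0,0],0,0],
    [[-5,0,0],0,0],
    [[-6,0,-5],0,0],
    [[-6,0,-5],0,0],
    [[0,0,0],0,0],
  ],
)

```text
clock: 19.02
tool_pos: [0.4675, -0.0838, 0.4279]
tool_rot: [0.001, 0.996, 0.084, 0.003]
ft_force: [0.8, -0.7, 0.4]
opening: 0.0004
finger_force: 0.0
```

```bash
python3 -c "
from h import *
for n in('top','side'):
  c=snap(n,n+'7');K,R,t=c['camera_matrix'],c['R'],c['t']
  v,u=np.mgrid[:420,:560];Z=c['z_map'];P=(np.stack([(u-K[0,2])/K[0,0]*Z,(v-K[1,2])/K[1,1]*Z,Z],-1)-t)@R
  q=tocab(P.reshape(-1,3))
  for nm,y0,z0 in(('8',-.085,.1435),('7',0,.1435),('5',0,.0835),('2right',-.085,.0835)):
    for lab,ya,za,zb in(('front',.036,.155,.18),('lip',.013,.138,.149)):
      k=q[(abs(q[:,1]-y0)<ya)&(q[:,2]>za-.1435+z0)&(q[:,2]<zb-.1435+z0)&(abs(q[:,0]+.08)<.03)]
      if len(k):print(n,nm,lab,len(k),np.percentile(k[:,0],[3,25,50,75]).round(4))
cv2.imwrite('pics/s7c.png',cv2.resize(c['image'][120:320,200:440],(720,600)))
"
```

```text
top 8 front 71 [-0.0706 -0.0701 -0.0698 -0.0695]
top 8 lip 56 [-0.0804 -0.0783 -0.0745 -0.0714]
top 7 front 71 [-0.0695 -0.0691 -0.0687 -0.0683]
top 7 lip 60 [-0.0795 -0.0767 -0.073  -0.0701]
top 5 front 35 [-0.0695 -0.069  -0.0687 -0.0684]
top 5 lip 34 [-0.0795 -0.0786 -0.0754 -0.0727]
top 2right front 34 [-0.069  -0.0686 -0.0683 -0.068 ]
top 2right lip 35 [-0.0789 -0.0778 -0.0745 -0.0719]
side 8 front 190 [-0.0709 -0.0702 -0.0696 -0.0691]
side 8 lip 76 [-0.0808 -0.0796 -0.0723 -0.0696]
side 7 front 158 [-0.0699 -0.069  -0.0686 -0.0681]
side 7 lip 64 [-0.0798 -0.0785 -0.072  -0.0689]
side 5 front 139 [-0.0699 -0.0689 -0.0685 -0.0681]
side 5 lip 44 [-0.0797 -0.0777 -0.0695 -0.0681]
side 2right front 160 [-0.0692 -0.0685 -0.0681 -0.0677]
side 2right lip 52 [-0.0793 -0.0776 -0.0689 -0.0678]
```

View pics/s7c.png

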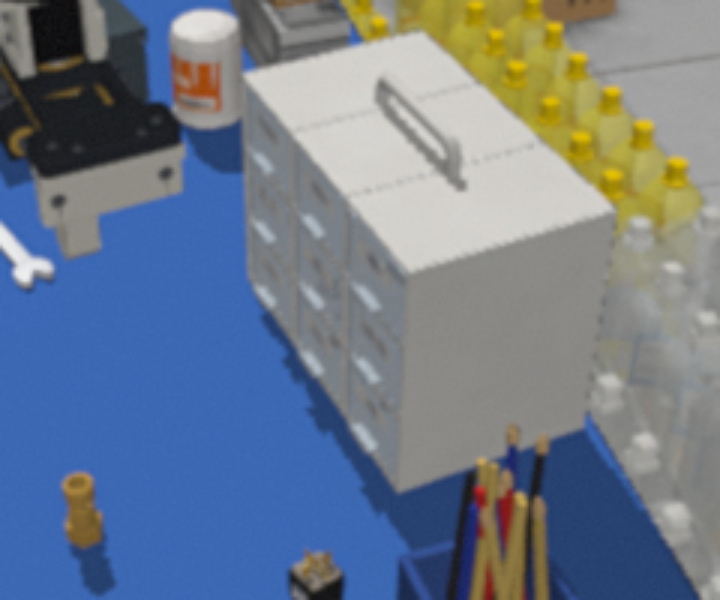

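The picture shows the cabinet shut and the fitting upright at crop (82,510), but depth puts drawer 8 about 1.4 mm proud of its neighbours. I'll turn the gripper so only a slim finger reaches the cabinet, and press the lip home.

Request:
arm_command(
  commands=[
    [[0,0,0],-10,0],
    [[0,0,0],-10,0],
    [[0,0,0],-10,0],
    [[0,0,0],-10,0],
    [[0,0,0],-10,0],
    [[0,0,0],-10,0],
    [[0,0,0],-10,0],
    [[0,0,0],-10,0],
    [[0,0,0],-10,0],
    [[0,0,0],0,0],
  ],
)

```text
clock: 20.38
tool_pos: [0.4699, -0.0834, 0.4234]
tool_rot: [-0.001, 0.645, 0.764, -0.0]
ft_force: [0.2, -0.7, -0.0]
opening: 0.0006
finger_force: 0.0
```

```bash
python3 -c "
from h import *
go(tow([-.125,-.086,.1625]),99.75)"
```

```text
t 20.375 grasp [ 0.4699 -0.0834  0.2564] yaw 99.7 turn -0.05 shift cm [-0.02 13.13  9.39] op 0.0006 F [ 0.2 -0.7 -0. ]
```

Request:
arm_command(
  commands=[
    [[0,4,3],0,0],
    [[0,4,3],0,0],
    [[0,3.5,3.4],0,0],
    [[0,1.6,0],0,0],
    [[0,0.4,0],0,0],
    [[0,0.4,0],0,0],
    [[0,0.4,0],0,0],
    [[0,0.3,0],0,0],
    [[0,0,0],0,0],
  ],
)

```text
clock: 21.5
tool_pos: [0.613, -0.0589, 0.331]
tool_rot: [0.0, 0.645, 0.765, 0.0]
ft_force: [-0.6, -0.0, -0.8]
opening: 0.0003
finger_force: 0.0
```

```bash
python3 -c "
from h import *
print(tocab(sense()['tool_pos']))
go(tow([-.0865,-.086,.1625]),99.75)"
```

```text
[-0.11110366 -0.08587771  0.33096781]
t 21.5 grasp [ 0.613  -0.0589  0.164 ] yaw 99.73 turn -0.02 shift cm [-0.01  2.46  0.15] op 0.0003 F [-0.6 -0.  -0.8]
```

Tip 145 mm; lower 2 mm and creep in.

Request:
arm_command(
  commands=[
    [[0,0.3,0.2],0,0],
    [[0,0.3,0],0,0],
    [[0,0.2,0],0,0],
    [[0,0.2,0],0,0],
    [[0,0.2,0],0,0],
    [[0,0,0],0,0],
  ],
)

```text
clock: 22.25
tool_pos: [0.625, -0.0568, 0.3287]
tool_rot: [-0.0, 0.645, 0.765, 0.0]
ft_force: [-1.2, -0.1, -0.3]
opening: 0.0006
finger_force: 0.0
```

Request:
arm_command(
  commands=[
    [[0,0.1,0],0,0],
    [[0,0.1,0],0,0],
    [[0,0,0],0,0],
  ],
)

```text
clock: 22.62
tool_pos: [0.6269, -0.0564, 0.3287]
tool_rot: [0.0, 0.644, 0.765, -0.0]
ft_force: [0.2, 0.0, -0.4]
opening: 0.0009
finger_force: 0.0
```

Request:
arm_command(
  commands=[
    [[0,0.1,0],0,0],
    [[0,0.1,0],0,0],
    [[0,0.1,0],0,0],
    [[0,0,0],0,0],
  ],
)

```text
clock: 23.12
tool_pos: [0.6298, -0.0559, 0.3288]
tool_rot: [0.0, 0.644, 0.765, -0.0]
ft_force: [-0.7, 0.3, -0.2]
opening: 0.0004
finger_force: 0.0
```

Request:
arm_command(
  commands=[
    [[0,0.1,0],0,0],
    [[0,0.1,0],0,0],
    [[0,0,0],0,0],
  ],
)

```text
clock: 23.5
tool_pos: [0.6318, -0.0556, 0.3287]
tool_rot: [-0.0, 0.644, 0.765, -0.0]
ft_force: [-0.9, -0.2, 0.1]
opening: 0.0003
finger_force: 0.0
```

Request:
arm_command(
  commands=[
    [[0,0.1,0],0,0],
    [[0,0.1,0],0,0],
    [[0,0,0],0,0],
  ],
)

```text
clock: 23.88
tool_pos: [0.6338, -0.0553, 0.3287]
tool_rot: [-0.0, 0.645, 0.765, 0.0]
ft_force: [0.4, -0.4, 0.5]
opening: 0.0002
finger_force: 0.0
```

Request:
arm_command(
  commands=[
    [[0,0.1,0],0,0],
    [[0,0.1,0],0,0],
    [[0,0,0],0,0],
  ],
)

```text
clock: 24.25
tool_pos: [0.6355, -0.055, 0.3286]
tool_rot: [-0.0, 0.644, 0.765, -0.0]
ft_force: [-3.3, -0.2, 1.0]
opening: 0.0004
finger_force: 1.7
```

```bash
python3 -c "
from h import *
print(tocab(sense()['tool_pos']),sense()['ft_force'])"
```

```text
[-0.08829141 -0.0858395   0.32864281] [-3.33697209 -0.22532272  1.01863815]
```

Contact is now rising to 3 N. One more small push, then retreat and check.

Request:
arm_command(
  commands=[
    [[0,0.1,0],0,0],
    [[0,0,0],0,0],
  ],
)

```text
clock: 24.5
tool_pos: [0.6361, -0.0549, 0.3285]
tool_rot: [-0.001, 0.644, 0.765, -0.001]
ft_force: [-9.4, -1.1, 4.8]
opening: 0.0006
finger_force: 4.3
```

Request:
arm_command(
  commands=[
    [[0,-0.5,0],0,0],
    [[0,-3,0],0,0],
    [[0,-5,0],0,0],
    [[0,-5,-4],0,0],
    [[0,-5,-5],0,0],
    [[0,0,0],0,0],
  ],
)

```text
clock: 25.25
tool_pos: [0.4598, -0.0851, 0.4153]
tool_rot: [0.003, 0.645, 0.764, 0.001]
ft_force: [1.1, 0.3, 0.9]
opening: 0.0007
finger_force: 0.0
```

```bash
python3 -c "
from h import *
for n in('top','side'):
  c=snap(n,n+'8');K,R,t=c['camera_matrix'],c['R'],c['t']
  v,u=np.mgrid[:420,:560];Z=c['z_map'];P=(np.stack([(u-K[0,2])/K[0,0]*Z,(v-K[1,2])/K[1,1]*Z,Z],-1)-t)@R
  q=tocab(P.reshape(-1,3))
  for nm,y0,z0 in(('8',-.085,.1435),('7',0,.1435),('2right',-.085,.0835)):
      k=q[(abs(q[:,1]-y0)<.036)&(q[:,2]>.0115+z0)&(q[:,2]<.0365+z0)&(abs(q[:,0]+.08)<.03)]
      if len(k):print(n,nm,len(k),np.percentile(k[:,0],[3,25,50,75]).round(4))
  print(P[240:246:2,220:236:5].round(3) if n=='side' else P[245:262:8,357:362:2].round(3))
"
```

```text
top 8 72 [-0.0691 -0.0685 -0.0682 -0.0679]
top 7 70 [-0.0695 -0.069  -0.0686 -0.0684]
top 2right 31 [-0.069  -0.0684 -0.0682 -0.0679]
[[[ 0.487 -0.112  0.533]
  [ 0.487 -0.115  0.533]
  [ 0.487 -0.117  0.532]]

 [[ 0.477 -0.11   0.542]
  [ 0.477 -0.112  0.542]
  [ 0.477 -0.115  0.542]]

 [[ 0.468 -0.108  0.546]
  [ 0.468 -0.111  0.547]
  [ 0.468 -0.113  0.547]]]
side 8 191 [-0.0695 -0.0685 -0.068  -0.0675]
side 7 152 [-0.0696 -0.0688 -0.0684 -0.068 ]
side 2right 170 [-0.0692 -0.0683 -0.0679 -0.0675]
[[[ 0.456  0.101 -0.002]
  [ 0.467  0.096 -0.001]
  [ 0.479  0.095 -0.002]
  [ 0.49   0.092 -0.002]]

 [[ 0.456  0.094 -0.001]
  [ 0.466  0.088  0.001]
  [ 0.478  0.089 -0.002]
  [ 0.488  0.082  0.001]]

 [[ 0.455  0.088 -0.002]
  [ 0.466  0.086 -0.003]
  [ 0.476  0.08  -0.   ]
  [ 0.488  0.08  -0.003]]]
```

Drawer 8 is now level with its neighbours, fully home. The short bolt is gone from the counter, and nothing came near the long bolt.

```bash
python3 -c "
from h import *
print(finish_job())"
```

```text
the job is handed in; nothing more can be done
None
```

The short bolt is in the right-hand top drawer and the drawer is shut, level with its neighbours to within the cameras' accuracy. The middle drawer is shut, the fitting was standing at my last look, and the arm never went near the long bolt. I handed the job in at about 25 s, and no verdict came back.

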